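# Gauge the thickness of a brass bar on the bench comparator

## Robot

A 7-joint arm with a two-finger parallel gripper is mounted at the origin on a cart in front of the work surface, level with it; the furniture and walls round the work are solid. World frame = base frame: x ahead of the robot, y to its left, z up, the work surface at z = 0. Lengths are in m, angles in rad, forces in N, time in s.
With the tool pointing down it reaches from about 0.425 to 0.95 m from the base axis. Payload 16.7 kg.
Tool frame: the origin (TCP) lies midway between the tips of the shut fingers; the grasp point (between the pads) lies 19 mm behind it (manip.hold_point_z is the distance from the TCP to the grasp point, in m); z points along the fingers, y is the direction in which the jaws open and shut (so a half turn about z gives the same grasp; the last joint's range is limited). The gripper opens to 94 mm and grips with 3 to 60 N. Pads are 16 mm wide; open, the fingers measure 119 mm over their backs; the gripper's body (75 mm by 177 mm) begins 78 mm behind the grasp point.
Start: joints at [-1.29, 0.426, 0.074, 1.606, -0.034, 1.111, -0.067], TCP at [0.281, 0.614, 0.205] pointing down, gripper open.
Joint ranges: [-2.85, 2.85], [-0.5, 2.14], [-1.23, 1.37], [0.21, 2.46], [-1.02, 4.16], [0.16, 2.05], [-2.73, 2.73]. Speed limits (rad/s): [1.89, 1.89, 2.39, 2.39, 3.01, 3.01, 3.01].

## Interface

Orientations are given as a unit quaternion [w, x, y, z].
In Python, from rig import manip gives the robot as it stands.
- The arm moves only by the shell command python3 -m inch 'ROWS' [FORCE]. ROWS is JSON, a list of rows, each an object of numbers: "grip": the opening, from 0 (shut) to 1 (fully open); "tx", "ty", "tz": the shift along the tool's x, y, z in m; "ax", "ay", "az": the turn, a rotation vector about the tool's x, y, z in rad. In form: [{"grip": .., "tx": .., "ty": .., "tz": .., "ax": .., "ay": .., "az": ..}, ...]. A call has 1 to 20 rows; each row is the pose to reach, as a shift and turn from the pose commanded when the call began, along the tool's axes at that moment; what a row does not reach only later rows make up. A row lasts 1/10 s, in which the tool goes at most 50 mm and 8.59 degrees, less where a joint would pass 70% of its speed; a pose out of reach is approached as far as the arm can. A call with a gripper value outside its range is refused whole. The fingers move at their own pace and stop on an object; FORCE is the grip in N (left out, the last holds). Time passes only in rows, so rows that repeat a pose let the fingers close. It gives the time, the measured TCP pose, the force and the opening at its end, in the units of the state.
- manip.read_state(): the state, without advancing time (a new reading comes with each control period).
- manip.camera(name): name is "side" or "top"; returns (picture, depth): 420x560x3 uint8, red, green, blue; 420x560 float32, m along the optical axis (not along the pixel's ray), 0 where there is no reading.
- manip.camera_model(name): a dict with "fx", "fy", "cx", "cy" (pixels), "distortion" ([k1, k2, p1, p2, k3] as OpenCV has them; the pictures are not rectified), "camera_from_world" (4x4, takes a point from world to camera coordinates). Camera axes: x right, y up, looking along -z (the intrinsics and any distortion apply to the point x, -y, -z); pixel columns grow to the right and rows downward; lengths in m; the calibration is good to about 2 mm. A picture is of the moment at which its call begins. camera_model takes no time and is no camera call.
- manip.sign_off(): hands the job in, once; it reports no verdict.
Trained networks look in the newest picture that a camera, given by its name, has taken for a name from the list of things; names that differ only in an ending like _2 or _b are one class to them, and where a whole thing is asked for, a point or a joint stands for the part that bears it (a point fixed in the world has none). Each returns a list of dicts, best first, with "p" (0 to 1); they miss things now and then, are a little off and sometimes report something else, mostly with a low value. They report only what shows in the picture. A call takes as long as a camera call. They do not tell look-alikes from the thing itself.
- manip.regions_of(camera, query): "mask" (420x560 bool, what is visible of it) and "bbox" ([left, top, width, height] in pixels, round what is visible of it).
The state is a dict: "clock": time; "joints": joint angles; "dq": joint speeds; "joint_efforts": joint torques, N m; "eef_pos": TCP position; "orientation": TCP orientation; "wrist_force": force on the tool from outside, world axes, zero at the start; "torque": the same for the moment, N m; "grip_width": opening from 0.0 (shut) to 1.0 (fully open).
Only numpy, scipy, OpenCV 4.12 (cv2) and the standard library are available. Lean on these libraries where they do the work, as an engineer would, in place of code of your own. Each camera call takes 0.05 s, during which the arm holds its last target. There are 200 camera calls.

## Task

Check the thickness of the brass bar on the comparator stand: with the gauge head still raised, slide the bar straight back along the steel plate until its end is against the back stop, so that it lies squarely under the gauge's foot. Then press the head's black knob all the way down until the head stands on its stop collar and the sprung foot rests on the bar, and let go, leaving the gauge reading. Leave the flux jar and the felt block where they stand.

Things in the scene. Friction and masses are not known exactly. Their poses are not given: they have to be found in the camera images.
- comparator: Heavy fixed gauge stand: dark green base 200 x 110 mm, ground steel plate along its middle 64 mm wide, 32 mm above the bench, x = -110 to +74 mm. Origin at bench height straight below the gauge's foot; x points from the open front to the steel column at the back (axis at x = +60 mm, top 194 mm above the bench), z up. Head 44 mm wide, its dial reaching x = -26 mm.
- stop_face (a point): Middle of the front face of the back stop, a dark steel rail across the plate, 60 mm wide and 9 mm high above the plate; face at x = +30 mm of the comparator. The point is 5 mm above the plate; axes as the comparator's.
- knob_top (a point): Centre of the flat top of the black palm knob (32 mm across) on the dark green gauge head, straight above the foot. 192 mm above the bench with the head fully up, 142 mm when it stands on the stop collar. The head stays where it is left.
- foot_tip (a point): Underside of the sprung foot below the head (12 mm across). With the foot free it is 110 mm below knob_top.
- gauge_head (a joint): How far the head has been pushed down its column from its top position: 0 to 0.050 m; at 0.050 it stands on the stop collar. It is stiff: about 5 to 10 N on the knob moves it slowly.
- gauge_foot (a joint): How far the sprung foot is pushed up into the head, 0 (free) to 0.016 m; the red needle on the dial shows it. With the head on its collar this is the thickness of what lies under the foot.
- brass_bar: Brass bar, 105 mm long (its x), 30 mm wide (y), 10 mm thick, 0.26 kg, flat on the plate, standing 30 to 50 mm short of the back stop. Origin at the centre of its underside. Against the stop and square, its origin is at x = -22.5 mm, y = 0 of the comparator, 32 mm above the bench.
- flux_jar: Small glass jar, 47 mm across, 35 mm tall, standing on the bench; bystander. Origin at the centre of its underside.
- felt_block: Round dark brown felt block, 74 mm across, 44 mm tall; bystander. Origin at the centre of its underside.
Things that resemble listed ones, but are neither listed nor needed, are in the scene too. There is more than one size of the brass_bar; the job needs the larger.

How it is judged:
On the way:
1. the bar lies flat against the back stop, under the raised foot (within 5 mm of the stop, 9 mm of the middle line, 7 degrees of square; head pushed down less than 22 mm) (x of brass_bar in the frame of comparator above -0.0275 m and y of brass_bar in the frame of comparator between -0.009 and 0.009 m and height (world z) of brass_bar below 0.035 m and angle between the x axis of brass_bar and the x axis of comparator, either way round below 0.12 rad and value of joint gauge_head below 0.022 m), for 0.2 s.
At the end, for the whole second after the job is handed in: The head stands on its stop collar (within 2.5 mm), the foot rests on the bar and reads its 10 mm thickness within 1.5 mm; the bar lies flat and still, within 5 mm of the back stop, within 9 mm of the middle line and within 7 degrees of square (value of joint gauge_head above 0.0475 m and value of joint gauge_foot between 0.0085 and 0.0115 m and x of brass_bar in the frame of comparator between -0.0275 and -0.019 m and y of brass_bar in the frame of comparator between -0.009 and 0.009 m and angle between the x axis of brass_bar and the x axis of comparator, either way round below 0.12 rad and angle between brass_bar's own z axis and vertical below 0.05 rad and linear speed of brass_bar below 0.01 m/s); the robot touches nothing.
It fails at once if the flux jar is shoved more than 20 mm or tipped (distance of flux_jar from where it was at the start of the episode above 0.02 m or angle between flux_jar's own z axis and vertical above 0.5 rad).
It fails at once if the felt block is shoved more than 20 mm (distance of felt_block from where it was at the start of the episode above 0.02 m).
It also fails if it takes over 40 s, if anything falls off the work surface, if the arm or the gripper's body presses on something with over 40 N, if the wrist force passes 120 N, or if a joint passes its speed limit or range.

## Working session

There is one attempt and no reset: what is moved stays moved. The work goes in short steps, Python scripts to look and compute and a shell command to move; the robot and the scene stay as the last step left them, time stands still between calls to the robot, and variables do not carry over. Pictures are saved under pics/ and viewed, about 8 in all and at most 12, crops included, and the job is handed in when it is done.

```bash
mkdir -p pics; ls; cat > h.py <<'E'
import numpy as np, cv2
from rig import manip
from scipy.spatial.transform import Rotation as R
def cloud(name,d):
    m=manip.camera_model(name); K=np.array([[m['fx'],0,m['cx']],[0,m['fy'],m['cy']],[0,0,1]])
    v,u=np.mgrid[:420,:560]; p=np.stack([u,v],-1).reshape(-1,1,2).astype(np.float64)
    n=cv2.undistortPoints(p,K,np.array(m['distortion'],float)).reshape(420,560,2)
    c=np.stack([n[...,0]*d,-n[...,1]*d,-d,np.ones_like(d)],-1)
    w=c@np.linalg.inv(np.array(m['camera_from_world'])).T
    w=w[...,:3]; w[d==0]=np.nan
    return w
def shoot(name,tag):
    p,d=manip.camera(name); cv2.imwrite(f'pics/{name}_{tag}.png',p[...,::-1]); return p,cloud(name,d)
E
python3 - <<'E'
from h import *
for c in ('top','side'):
    p,w=shoot(c,'0'); np.save(f'{c}0.npy',w)
    print(c,np.linalg.inv(np.array(manip.camera_model(c)['camera_from_world'])).round(2).tolist())
    for q in ('brass_bar','comparator','knob_top','stop_face','flux_jar','felt_block'):
        for r in manip.regions_of(c,q)[:4]:
            a=w[r['mask']]; print(q,round(r['p'],2),r['bbox'],np.nanmedian(a,0).round(3),np.nanpercentile(a,2,0).round(3),np.nanpercentile(a,98,0).round(3))
s=manip.read_state(); print(s['clock'],s['eef_pos'],s['orientation'],manip.hold_point_z)
E
```

```text
pics
top [[0.0, 0.99, -0.15, 0.42], [-1.0, 0.0, 0.01, -0.05], [0.01, 0.15, 0.99, 0.97], [0.0, 0.0, 0.0, 1.0]]
brass_bar 0.93 [250.2, 195.7, 26.4, 59.5] [ 0.533 -0.02   0.042] [ 0.485 -0.038  0.037] [ 0.584 -0.     0.045]
brass_bar 0.83 [182.9, 194.3, 27.2, 30.1] [0.576 0.113 0.007] [0.549 0.092 0.003] [0.604 0.135 0.01 ]
brass_bar 0.61 [362.3, 164.5, 36.6, 38.4] [ 0.618 -0.235  0.039] [ 0.588 -0.267  0.009] [ 0.65  -0.206  0.043]
comparator 0.63 [234.6, 129.5, 70.9, 132.3] [ 0.589 -0.036  0.031] [ 0.486 -0.086  0.023] [0.673 0.032 0.193]
knob_top 0.63 [249.8, 135.4, 37.9, 59.4] [ 0.604 -0.034  0.169] [ 0.574 -0.058  0.03 ] [ 0.668 -0.007  0.193]
stop_face 0.82 [231.0, 127.9, 77.7, 133.1] [ 0.587 -0.037  0.03 ] [ 0.486 -0.087  0.022] [0.673 0.033 0.193]
flux_jar 0.93 [363.9, 254.6, 26.9, 27.6] [ 0.464 -0.233  0.011] [ 0.442 -0.255 -0.001] [ 0.485 -0.21   0.037]
flux_jar 0.41 [249.9, 197.2, 29.4, 56.8] [ 0.535 -0.02   0.042] [ 0.485 -0.04   0.032] [ 0.584 -0.     0.045]
felt_block 0.85 [361.3, 164.0, 40.0, 37.4] [ 0.618 -0.235  0.039] [ 0.588 -0.267  0.012] [ 0.649 -0.206  0.043]
side 
[... 499 characters left out ...]
-0.166  0.001] [ 0.673 -0.003  0.191]
knob_top 0.71 [201.7, 184.1, 101.6, 107.1] [ 0.603 -0.014  0.032] [ 0.486 -0.077  0.01 ] [0.674 0.042 0.19 ]
stop_face 0.76 [201.8, 179.5, 99.7, 117.7] [ 0.603 -0.017  0.032] [ 0.484 -0.098  0.003] [0.68  0.042 0.19 ]
stop_face 0.65 [251.2, 190.0, 30.0, 27.3] [ 0.614 -0.223  0.037] [ 0.587 -0.271  0.001] [ 0.65  -0.202  0.043]
flux_jar 0.73 [312.4, 206.9, 18.9, 21.0] [ 0.463 -0.218  0.022] [ 0.443 -0.254  0.005] [ 0.482 -0.209  0.036]
felt_block 0.79 [253.9, 191.5, 27.7, 25.0] [ 0.613 -0.222  0.037] [ 0.588 -0.261  0.005] [ 0.644 -0.203  0.042]
0.7 [0.28128927 0.61355474 0.20547042] [-5.34163000e-06  2.13285663e-01  9.76989880e-01 -1.98552812e-05] 0.0188
```

```bash
python3 - <<'E'
from h import *
a=cv2.imread('pics/top_0.png'); b=cv2.imread('pics/side_0.png')
c=cv2.resize(a[110:280,180:320],None,fx=3.5,fy=3.5)[:595]
d=cv2.resize(b[170:310,195:320],None,fx=2.4,fy=2.4)
o=np.zeros((600,800,3),np.uint8); o[:c.shape[0],:c.shape[1]]=c; o[:d.shape[0],495:495+d.shape[1]]=d
o[350:350+213,495:495+285]=cv2.resize(b,(285,213)); cv2.imwrite('pics/m0.png',o)
w=np.load('top0.npy')
W=w.reshape(-1,3)
def rect(m,n):
    (c,s,ang)=cv2.minAreaRect(m[:,:2].astype(np.float32)*1000); print(n,len(m),np.round(c,1),np.round(s,1),round(ang,1),np.median(m[:,2]).round(4))
x,y,z=w[...,0],w[...,1],w[...,2]
box=(x>.45)&(x<.70)&(y>-.1)&(y<.06)
rect(w[box&(z>.037)&(z<.05)&(x<.59)],'bar')
rect(w[box&(z>.028)&(z<.036)],'plate')
rect(w[box&(z>.185)],'knob+col'); rect(w[box&(z>.185)&(x<.635)],'knob');rect(w[box&(z>.185)&(x>.635)],'col')
rect(w[box&(z>.012)&(z<.036)],'base')
E
```

```text
bar 917 [534.3 -19.3] [ 30.1 104.9] 79.0 0.0418
plate 1988 [580.4 -27.3] [107.  198.6] 79.0 0.031
knob+col 439 [626.3 -32.7] [30.6 84.5] 85.3 0.191
knob 309 [599.5 -30.7] [31.1 30. ] 0.6 0.1903
col 130 [657.8 -41.4] [19.9 17.5] 0.5 0.1939
base 3890 [581.8 -26.9] [110.  201.1] 78.9 0.0281
```

View pics/m0.png

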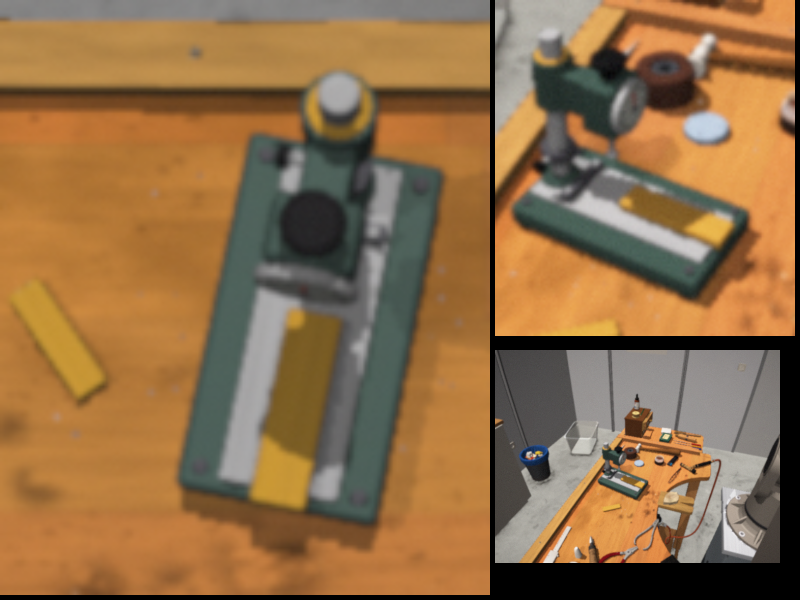

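```bash
cat >> h.py <<'E'
O=np.array([.5995,-.0307]); th=np.deg2rad(-11.0); U=np.array([np.cos(th),np.sin(th)]); V=np.array([-U[1],U[0]])
def comp(p): q=np.asarray(p)[...,:2]-O; return np.stack([q@U,q@V],-1)
def togo(cx,cy,z,yaw=True):
    s=manip.read_state(); r=R.from_quat(np.roll(s['orientation'],-1)); e=np.array(s['eef_pos'])
    t=np.append(O+cx*U+cy*V,z); print('TCP comp',comp(e).round(4),'z',e[2].round(4),'F',np.round(s['wrist_force'],1),'t',s['clock'])
    T=R.from_matrix(np.column_stack([np.append(-U,0),np.append(V,0),[0,0,-1]]))
    print('tool shift',r.inv().apply(t-e).round(4),'turn',(r.inv()*T).as_rotvec().round(4))
E
python3 - <<'E'
from h import *
togo(-.150,-.001,.205)
A=np.array([.281,.614]);B=np.array([.452,-.003])
for c in ('top','side'):
    w=np.load(c+'0.npy').reshape(-1,3); w=w[~np.isnan(w[:,0])]
    t=(w[:,:2]-A)@(B-A)/((B-A)@(B-A)); d=np.abs(np.cross(w[:,:2]-A,(B-A)/np.linalg.norm(B-A)))
    for lo in np.arange(.1,1.2,.1):
        m=(t>lo)&(t<lo+.1)&(d<.12); print(c,lo.round(1),m.sum(),w[m,2].max().round(3) if m.any() else '')
E
```

```text
TCP comp [-0.4353  0.5717] z 0.2055 F [ 0.8 -0.6 -0.1] t 0.7
tool shift [-0.4122 -0.4893  0.0005] turn [-0.     -0.     -0.2379]
top 0.1 3 -0.004
top 0.2 2536 0.036
top 0.3 5435 0.035
top 0.4 4575 0.013
top 0.5 5106 0.014
top 0.6 3613 0.015
top 0.7 3222 0.012
top 0.8 2760 0.009
top 0.9 4141 0.036
top 1.0 4108 0.189
top 1.1 4339 0.19
side 0.1 3278 0.585
side 0.2 0 
side 0.3 0 
side 0.4 0 
side 0.5 2577 0.011
side 0.6 3294 0.012
side 0.7 2399 0.012
side 0.8 2150 0.008
side 0.9 3202 0.035
side 1.0 2326 0.171
side 1.1 1558 0.171<stdin>:6: DeprecationWarning: Arrays of 2-dimensional vectors are deprecated. Use arrays of 3-dimensional vectors instead. (deprecated in NumPy 2.0)
```

```bash
python3 -m inch '[{"grip":0,"tx":-0.206,"ty":-0.245,"tz":0,"az":-0.12},{"grip":0,"tx":-0.206,"ty":-0.245,"tz":0,"az":-0.12},{"grip":0,"tx":-0.206,"ty":-0.245,"tz":0,"az":-0.12},{"grip":0,"tx":-0.206,"ty":-0.245,"tz":0,"az":-0.12},{"grip":0,"tx":-0.206,"ty":-0.245,"tz":0,"az":-0.12},{"grip":0,"tx":-0.412,"ty":-0.489,"tz":0,"az":-0.238},{"grip":0,"tx":-0.412,"ty":-0.489,"tz":0,"az":-0.238},{"grip":0,"tx":-0.412,"ty":-0.489,"tz":0,"az":-0.238},{"grip":0,"tx":-0.412,"ty":-0.489,"tz":0,"az":-0.238},{"grip":0,"tx":-0.412,"ty":-0.489,"tz":0,"az":-0.238},{"grip":0,"tx":-0.412,"ty":-0.489,"tz":0,"az":-0.238},{"grip":0,"tx":-0.412,"ty":-0.489,"tz":0,"az":-0.238},{"grip":0,"tx":-0.412,"ty":-0.489,"tz":0,"az":-0.238},{"grip":0,"tx":-0.412,"ty":-0.489,"tz":0,"az":-0.238},{"grip":0,"tx":-0.412,"ty":-0.489,"tz":0,"az":-0.238},{"grip":0,"tx":-0.412,"ty":-0.489,"tz":0,"az":-0.238}]' 20; python3 -c "
from h import *
togo(-.150,-.001,.037)"
```

```text
TCP comp [-0.4353  0.5717] z 0.2055 F [ 0.8 -0.6 -0.1] t 0.7
tool shift [-0.4122 -0.4893  0.1685] turn [-0.     -0.     -0.2379]validation failed for argument at $[0]...
```

```bash
python3 -m inch '[{"grip":0,"tx":-0.206,"ty":-0.245,"tz":0,"ax":0,"ay":0,"az":-0.12},{"grip":0,"tx":-0.206,"ty":-0.245,"tz":0,"ax":0,"ay":0,"az":-0.12},{"grip":0,"tx":-0.206,"ty":-0.245,"tz":0,"ax":0,"ay":0,"az":-0.12},{"grip":0,"tx":-0.206,"ty":-0.245,"tz":0,"ax":0,"ay":0,"az":-0.12},{"grip":0,"tx":-0.206,"ty":-0.245,"tz":0,"ax":0,"ay":0,"az":-0.12},{"grip":0,"tx":-0.412,"ty":-0.489,"tz":0,"ax":0,"ay":0,"az":-0.238},{"grip":0,"tx":-0.412,"ty":-0.489,"tz":0,"ax":0,"ay":0,"az":-0.238},{"grip":0,"tx":-0.412,"ty":-0.489,"tz":0,"ax":0,"ay":0,"az":-0.238},{"grip":0,"tx":-0.412,"ty":-0.489,"tz":0,"ax":0,"ay":0,"az":-0.238},{"grip":0,"tx":-0.412,"ty":-0.489,"tz":0,"ax":0,"ay":0,"az":-0.238},{"grip":0,"tx":-0.412,"ty":-0.489,"tz":0,"ax":0,"ay":0,"az":-0.238},{"grip":0,"tx":-0.412,"ty":-0.489,"tz":0,"ax":0,"ay":0,"az":-0.238},{"grip":0,"tx":-0.412,"ty":-0.489,"tz":0,"ax":0,"ay":0,"az":-0.238},{"grip":0,"tx":-0.412,"ty":-0.489,"tz":0,"ax":0,"ay":0,"az":-0.238},{"grip":0,"tx":-0.412,"ty":-0.489,"tz":0,"ax":0,"ay":0,"az":-0.238},{"grip":0,"tx":-0.412,"ty":-0.489,"tz":0,"ax":0,"ay":0,"az":-0.238}]' 20; python3 -c "
from h import *
togo(-.150,-.001,.037)"
```

```text
clock: 2.3
eef_pos: [0.4519, -0.0018, 0.2055]
orientation: [-0.0, 0.095, 0.995, 0.0]
wrist_force: [0.3, 0.8, 0.2]
grip_width: 0.004
TCP comp [-0.1504  0.0002] z 0.2055 F [0.3 0.8 0.2] t 2.3
tool shift [-0.0005 -0.0013  0.1685] turn [ 0.0002 -0.0001  0.0012]
```

Descend behind the bar's end, then advance to just short of contact.

```bash
python3 -m inch '[{"grip":0,"tx":0,"ty":-0.001,"tz":0.04,"ax":0,"ay":0,"az":0},{"grip":0,"tx":0,"ty":-0.001,"tz":0.08,"ax":0,"ay":0,"az":0},{"grip":0,"tx":0,"ty":-0.001,"tz":0.12,"ax":0,"ay":0,"az":0},{"grip":0,"tx":0,"ty":-0.001,"tz":0.15,"ax":0,"ay":0,"az":0},{"grip":0,"tx":0,"ty":-0.001,"tz":0.168,"ax":0,"ay":0,"az":0},{"grip":0,"tx":0,"ty":-0.001,"tz":0.168,"ax":0,"ay":0,"az":0},{"grip":0,"tx":0,"ty":-0.001,"tz":0.168,"ax":0,"ay":0,"az":0},{"grip":0,"tx":-0.01,"ty":-0.001,"tz":0.168,"ax":0,"ay":0,"az":0},{"grip":0,"tx":-0.018,"ty":-0.001,"tz":0.168,"ax":0,"ay":0,"az":0},{"grip":0,"tx":-0.018,"ty":-0.001,"tz":0.168,"ax":0,"ay":0,"az":0}]'; python3 - <<'E'
from h import *
togo(-.083,-.001,.037)
o=[]
for c,s in (('top',(160,300,180,320)),('side',(210,330,195,320))):
    p,w=shoot(c,'1'); a=cv2.imread(f'pics/{c}_1.png'); o.append(cv2.resize(a[s[0]:s[1],s[2]:s[3]],(395,395)))
cv2.imwrite('pics/m1.png',np.hstack(o))
E
```

```text
clock: 3.3
eef_pos: [0.4716, -0.007, 0.0384]
orientation: [0.001, 0.096, 0.995, 0.0]
wrist_force: [-0.1, -0.5, 0.3]
grip_width: 0.003
TCP comp [-0.1301 -0.0012] z 0.0384 F [-0.1 -0.5  0.3] t 3.3
tool shift [-0.0471  0.0002  0.0015] turn [0.0008 0.0024 0.0001]
```

View pics/m1.png

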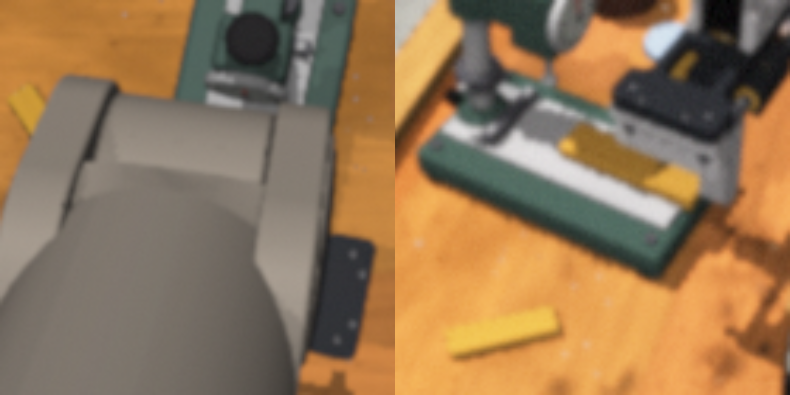

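```bash
python3 -m inch '[{"grip":0,"tx":-0.004,"ty":0,"tz":0.001,"ax":0,"ay":0,"az":0},{"grip":0,"tx":-0.008,"ty":0,"tz":0.001,"ax":0,"ay":0,"az":0},{"grip":0,"tx":-0.012,"ty":0,"tz":0.001,"ax":0,"ay":0,"az":0},{"grip":0,"tx":-0.016,"ty":0,"tz":0.001,"ax":0,"ay":0,"az":0},{"grip":0,"tx":-0.02,"ty":0,"tz":0.001,"ax":0,"ay":0,"az":0},{"grip":0,"tx":-0.024,"ty":0,"tz":0.001,"ax":0,"ay":0,"az":0},{"grip":0,"tx":-0.028,"ty":0,"tz":0.001,"ax":0,"ay":0,"az":0},{"grip":0,"tx":-0.032,"ty":0,"tz":0.001,"ax":0,"ay":0,"az":0},{"grip":0,"tx":-0.036,"ty":0,"tz":0.001,"ax":0,"ay":0,"az":0},{"grip":0,"tx":-0.04,"ty":0,"tz":0.001,"ax":0,"ay":0,"az":0},{"grip":0,"tx":-0.04,"ty":0,"tz":0.001,"ax":0,"ay":0,"az":0}]'; python3 - <<'E'
from h import *
togo(-.083,-.001,.037)
p,w=shoot('side','2'); a=cv2.imread('pics/side_2.png')
cv2.imwrite('pics/m2.png',cv2.resize(a[180:310,195:320],(577,600)))
np.save('s2.npy',w)
E
```

```text
clock: 4.5
eef_pos: [0.5095, -0.0149, 0.0365]
orientation: [0.0, 0.096, 0.995, -0.0]
wrist_force: [0.5, -0.7, 0.3]
grip_width: 0.007
TCP comp [-0.0914 -0.0016] z 0.0365 F [ 0.5 -0.7  0.3] t 4.5
tool shift [-0.0084  0.0006 -0.0005] turn [-0.0001  0.0007 -0.    ]
```

View pics/m2.png

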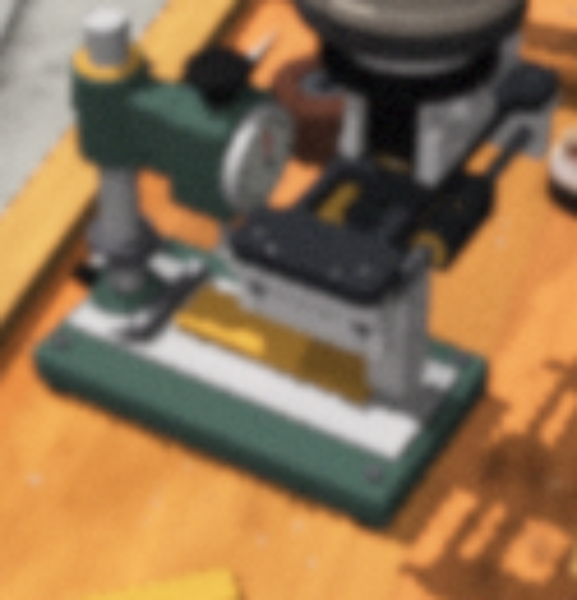

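```bash
python3 -m inch '[{"grip":0,"tx":-0.002,"ty":0,"tz":0,"ax":0,"ay":0,"az":0},{"grip":0,"tx":-0.004,"ty":0,"tz":0,"ax":0,"ay":0,"az":0},{"grip":0,"tx":-0.006,"ty":0,"tz":0,"ax":0,"ay":0,"az":0},{"grip":0,"tx":-0.007,"ty":0,"tz":0,"ax":0,"ay":0,"az":0},{"grip":0,"tx":-0.007,"ty":0,"tz":0,"ax":0,"ay":0,"az":0}]'; python3 - <<'E'
from h import *
togo(-.083,-.001,.037)
p,w=shoot('side','3'); 
w=w.reshape(-1,3); w=w[~np.isnan(w[:,0])]; c=comp(w)
m=(c[:,0]>-.14)&(c[:,0]<0)&(abs(c[:,1])<.017)&(w[:,2]>.039)&(w[:,2]<.046)
print(m.sum(),np.percentile(c[m],[1,99],0).round(4))
for zz in (.06,.1,.13,.16):
    k=(c[:,0]>-.14)&(c[:,0]<-.0)&(abs(c[:,1])<.1)&(abs(w[:,2]-zz)<.015); print(zz,np.histogram(c[k,0],bins=np.arange(-.14,.001,.01))[0])
E
```

```text
clock: 5.05
eef_pos: [0.5158, -0.0161, 0.0365]
orientation: [0.0, 0.096, 0.995, -0.0]
wrist_force: [-0.4, 1.0, -0.1]
grip_width: 0.001
TCP comp [-0.0849 -0.0016] z 0.0365 F [-0.4  1.  -0.1] t 5.05
tool shift [-0.0019  0.0006 -0.0005] turn [-0.      0.0002  0.0001]
267 [[-0.0952 -0.0082]
 [-0.0014  0.0162]]
0.06 [ 0  0  0  0 77 34  6  0  0  0  0  0  0  0]
0.1 [ 0  0  0  0 67  5  0  0  0  0  0  0  0  1]
0.13 [ 0  2 75 22 38 20 21 21 15  0  0 80 29 38]
0.16 [  0   5 363 249  65  96 128  77  33   0   0 140 109  86]
```

```bash
python3 -m inch '[{"grip":0,"tx":-0.001,"ty":0,"tz":0,"ax":0,"ay":0,"az":0},{"grip":0,"tx":-0.002,"ty":0,"tz":0,"ax":0,"ay":0,"az":0},{"grip":0,"tx":-0.003,"ty":0,"tz":0,"ax":0,"ay":0,"az":0},{"grip":0,"tx":-0.003,"ty":0,"tz":0,"ax":0,"ay":0,"az":0}]'; python3 -c "
from h import *
togo(-.083,-.001,.037)"
```

```text
clock: 5.5
eef_pos: [0.5169, -0.0163, 0.0362]
orientation: [-0.002, 0.096, 0.995, 0.0]
wrist_force: [-9.9, 3.3, 7.9]
grip_width: 0.003
TCP comp [-0.0839 -0.0016] z 0.0362 F [-9.9  3.3  7.9] t 5.5
tool shift [-0.0009  0.0006 -0.0008] turn [-0.0001 -0.0034  0.0002]
```

```bash
python3 -m inch '[{"grip":0,"tx":0.005,"ty":0,"tz":0,"ax":0,"ay":0,"az":0},{"grip":0,"tx":0.02,"ty":0,"tz":0,"ax":0,"ay":0,"az":0},{"grip":0,"tx":0.05,"ty":0,"tz":0,"ax":0,"ay":0,"az":0},{"grip":0,"tx":0.05,"ty":0.03,"tz":-0.05,"ax":0,"ay":0,"az":0},{"grip":0,"tx":0.05,"ty":0.06,"tz":-0.09,"ax":0,"ay":0,"az":0},{"grip":0,"tx":0.05,"ty":0.1,"tz":-0.13,"ax":0,"ay":0,"az":0},{"grip":0,"tx":0.05,"ty":0.14,"tz":-0.17,"ax":0,"ay":0,"az":0},{"grip":0,"tx":0.05,"ty":0.18,"tz":-0.18,"ax":0,"ay":0,"az":0},{"grip":0,"tx":0.05,"ty":0.18,"tz":-0.18,"ax":0,"ay":0,"az":0}]'; python3 - <<'E'
from h import *
togo(0,0,.215)
for n in ('top','side'):
    p,w=shoot(n,'4'); c=comp(w); z=w[...,2]
    m=(c[...,0]>-.14)&(c[...,0]<.03)&(abs(c[...,1])<.03)&(z>.0375)&(z<.048)
    q=c[m]; print(n,len(q), cv2.minAreaRect((q*1000).astype(np.float32)) if len(q) else 0, np.percentile(q,[1,99],0).round(4) if len(q) else 0)
    k=(c[...,0]>-.03)&(c[...,0]<.03)&(abs(c[...,1])<.03)&(z>.185)&(z<.197); print('knob',k.sum(),c[k].mean(0) if k.any() else 0)
a=cv2.imread('pics/top_4.png')[110:280,180:320];b=cv2.imread('pics/side_4.png')[180:310,195:320]
cv2.imwrite('pics/m4.png',np.hstack([cv2.resize(a,(395,480)),cv2.resize(b,(400,480))]))
E
```

```text
clock: 6.4
eef_pos: [0.5052, 0.1753, 0.2192]
orientation: [0.002, 0.093, 0.996, 0.002]
wrist_force: [-0.7, 0.1, -1.1]
grip_width: 0.002
TCP comp [-0.1319  0.1842] z 0.2192 F [-0.7  0.1 -1.1] t 6.4
tool shift [-0.1309 -0.1849  0.0038] turn [0.0042 0.0035 0.0052]
top 573 ((-22.366853713989258, -2.3456764221191406), (33.60700988769531, 106.7741928100586), 86.12930297851562) [[-0.0745 -0.0159]
 [-0.009   0.0136]]
knob 310 [-0.00083296  0.00017519]
side 202 ((-22.104984283447266, 4.262903213500977), (108.6227798461914, 35.02914810180664), 6.747030258178711) [[-0.0752 -0.0148]
 [ 0.0294  0.021 ]]
knob 0 0
```

View pics/m4.png

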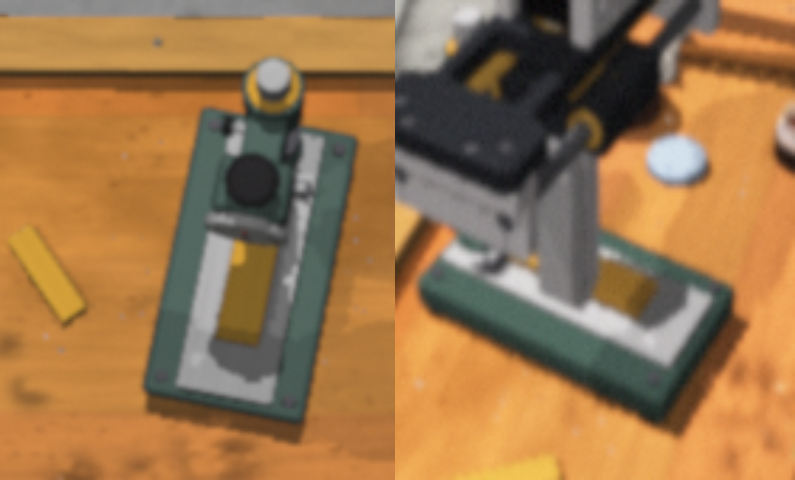

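```bash
python3 - <<'E'
from h import *
p,w=shoot('top','5'); c=comp(w); z=w[...,2]
m=(c[...,0]>-.08)&(c[...,0]<-.03)&(abs(c[...,1])<.03)&(z>.0375)&(z<.048)
q=c[m]
mid=[]
for a in np.arange(-.072,-.034,.004):
    y=q[(q[:,0]>=a)&(q[:,0]<a+.004),1]; mid.append((a+.002,(y.min()+y.max())/2,y.max()-y.min()))
mid=np.array(mid); print(mid.round(4)); f=np.polyfit(mid[:,0],mid[:,1],1); print('slope',f[0],'y at centre',np.polyval(f,-.0225))
togo(0,0,.215)
E
```

```text
[[-0.07   -0.0009  0.0294]
 [-0.066  -0.0009  0.0286]
 [-0.062  -0.0011  0.0296]
 [-0.058  -0.0013  0.0286]
 [-0.054  -0.0007  0.0281]
 [-0.05   -0.0016  0.0288]
 [-0.046  -0.0008  0.0288]
 [-0.042  -0.0019  0.0286]
 [-0.038  -0.001   0.029 ]
 [-0.034  -0.001   0.0267]]
slope -0.00805974422507506 y at centre -0.001354503900279622
TCP comp [-0.1322  0.1782] z 0.2161 F [0.1 0.1 0. ] t 6.55
tool shift [-0.1321 -0.1783  0.0012] turn [-0.0003  0.0002  0.0009]
```

```bash
python3 -m inch '[{"grip":0,"tx":-0.035,"ty":-0.045,"tz":0,"ax":0,"ay":0,"az":0},{"grip":0,"tx":-0.066,"ty":-0.09,"tz":0,"ax":0,"ay":0,"az":0},{"grip":0,"tx":-0.1,"ty":-0.135,"tz":0,"ax":0,"ay":0,"az":0},{"grip":0,"tx":-0.132,"ty":-0.178,"tz":0,"ax":0,"ay":0,"az":0},{"grip":0,"tx":-0.132,"ty":-0.178,"tz":0,"ax":0,"ay":0,"az":0},{"grip":0,"tx":-0.132,"ty":-0.178,"tz":0,"ax":0,"ay":0,"az":0},{"grip":0,"tx":-0.132,"ty":-0.178,"tz":0.01,"ax":0,"ay":0,"az":0},{"grip":0,"tx":-0.132,"ty":-0.178,"tz":0.02,"ax":0,"ay":0,"az":0},{"grip":0,"tx":-0.132,"ty":-0.178,"tz":0.023,"ax":0,"ay":0,"az":0},{"grip":0,"tx":-0.132,"ty":-0.178,"tz":0.026,"ax":0,"ay":0,"az":0},{"grip":0,"tx":-0.132,"ty":-0.178,"tz":0.028,"ax":0,"ay":0,"az":0}]'; python3 -c "
from h import *
togo(0,0,.142)"
```

```text
clock: 7.65
eef_pos: [0.5992, -0.0296, 0.1883]
orientation: [-0.0, 0.095, 0.995, 0.0]
wrist_force: [-1.6, 0.3, 2.2]
grip_width: 0.005
TCP comp [-0.0005  0.001 ] z 0.1883 F [-1.6  0.3  2.2] t 7.65
tool shift [-0.0005 -0.001   0.0463] turn [ 0.0001 -0.0004  0.001 ]
```

```bash
python3 -m inch '[{"grip":0,"tx":0,"ty":0,"tz":0.004,"ax":0,"ay":0,"az":0},{"grip":0,"tx":0,"ty":0,"tz":0.008,"ax":0,"ay":0,"az":0},{"grip":0,"tx":0,"ty":0,"tz":0.012,"ax":0,"ay":0,"az":0},{"grip":0,"tx":0,"ty":0,"tz":0.016,"ax":0,"ay":0,"az":0},{"grip":0,"tx":0,"ty":0,"tz":0.02,"ax":0,"ay":0,"az":0},{"grip":0,"tx":0,"ty":0,"tz":0.02,"ax":0,"ay":0,"az":0}]'; python3 -c "
from h import *
togo(0,0,.142)"
```

```text
clock: 8.25
eef_pos: [0.5992, -0.0305, 0.1678]
orientation: [-0.0, 0.096, 0.995, -0.0]
wrist_force: [-0.1, 0.5, -0.4]
grip_width: 0.007
TCP comp [-0.0003  0.0002] z 0.1678 F [-0.1  0.5 -0.4] t 8.25
tool shift [-0.0004 -0.0002  0.0258] turn [-0.0006 -0.0006  0.    ]
```

```bash
python3 -m inch '[{"grip":0,"tx":0,"ty":0,"tz":0.004,"ax":0,"ay":0,"az":0},{"grip":0,"tx":0,"ty":0,"tz":0.008,"ax":0,"ay":0,"az":0},{"grip":0,"tx":0,"ty":0,"tz":0.012,"ax":0,"ay":0,"az":0},{"grip":0,"tx":0,"ty":0,"tz":0.016,"ax":0,"ay":0,"az":0},{"grip":0,"tx":0,"ty":0,"tz":0.019,"ax":0,"ay":0,"az":0},{"grip":0,"tx":0,"ty":0,"tz":0.022,"ax":0,"ay":0,"az":0},{"grip":0,"tx":0,"ty":0,"tz":0.024,"ax":0,"ay":0,"az":0},{"grip":0,"tx":0,"ty":0,"tz":0.025,"ax":0,"ay":0,"az":0}]'; python3 -c "
from h import *
togo(0,0,.142)"
```

```text
clock: 9.05
eef_pos: [0.5995, -0.0305, 0.1434]
orientation: [0.0, 0.096, 0.995, -0.0]
wrist_force: [0.1, -3.3, 4.1]
grip_width: 0.008
TCP comp [-0.      0.0002] z 0.1434 F [ 0.1 -3.3  4.1] t 9.05
tool shift [-0.     -0.0002  0.0014] turn [-0.0003  0.0001 -0.0001]
```

```bash
python3 -m inch '[{"grip":0,"tx":0,"ty":0,"tz":0.001,"ax":0,"ay":0,"az":0},{"grip":0,"tx":0,"ty":0,"tz":0.002,"ax":0,"ay":0,"az":0},{"grip":0,"tx":0,"ty":0,"tz":0.003,"ax":0,"ay":0,"az":0},{"grip":0,"tx":0,"ty":0,"tz":0.003,"ax":0,"ay":0,"az":0}]'; python3 -c "
from h import *
togo(0,0,.142)"
```

```text
clock: 9.45
eef_pos: [0.5997, -0.0305, 0.1421]
orientation: [0.0, 0.096, 0.995, 0.0]
wrist_force: [-9.8, -2.5, 29.9]
grip_width: 0.004
TCP comp [0.0001 0.0002] z 0.1421 F [-9.8 -2.5 29.9] t 9.45
tool shift [ 0.0001 -0.0002  0.0001] turn [ 0.0009  0.0006 -0.0002]
```

On the collar (30 N at z = 0.142). Now lift off and step aside.

```bash
python3 -m inch '[{"grip":0,"tx":0,"ty":0,"tz":-0.01,"ax":0,"ay":0,"az":0},{"grip":0,"tx":0,"ty":0,"tz":-0.05,"ax":0,"ay":0,"az":0},{"grip":0,"tx":0,"ty":0,"tz":-0.1,"ax":0,"ay":0,"az":0},{"grip":0,"tx":0.035,"ty":0.035,"tz":-0.1,"ax":0,"ay":0,"az":0},{"grip":0,"tx":0.07,"ty":0.07,"tz":-0.1,"ax":0,"ay":0,"az":0},{"grip":0,"tx":0.105,"ty":0.105,"tz":-0.1,"ax":0,"ay":0,"az":0},{"grip":0,"tx":0.12,"ty":0.14,"tz":-0.1,"ax":0,"ay":0,"az":0},{"grip":0,"tx":0.13,"ty":0.18,"tz":-0.1,"ax":0,"ay":0,"az":0},{"grip":0,"tx":0.13,"ty":0.23,"tz":-0.1,"ax":0,"ay":0,"az":0},{"grip":0,"tx":0.13,"ty":0.28,"tz":-0.1,"ax":0,"ay":0,"az":0},{"grip":0,"tx":0.13,"ty":0.33,"tz":-0.1,"ax":0,"ay":0,"az":0},{"grip":0,"tx":0.13,"ty":0.33,"tz":-0.1,"ax":0,"ay":0,"az":0},{"grip":0,"tx":0.13,"ty":0.33,"tz":-0.1,"ax":0,"ay":0,"az":0}]'; python3 - <<'E'
from h import *
togo(0,0,.215)
for n in ('top','side'):
    p,w=shoot(n,'6'); c=comp(w); z=w[...,2]
    m=(c[...,0]>-.14)&(c[...,0]<-.03)&(abs(c[...,1])<.03)&(z>.0375)&(z<.048)
    q=c[m]; print(n,len(q), np.percentile(q,[1,50,99],0).round(4).tolist() if len(q) else 0)
    k=(np.hypot(c[...,0],c[...,1])<.012)&(z>.12)
    if k.any(): print('knob z',np.median(z[k]))
    mid=[]
    if n=='top':
        for a in np.arange(-.072,-.034,.004):
            y=q[(q[:,0]>=a)&(q[:,0]<a+.004),1]; mid.append((a,(y.min()+y.max())/2))
        print(np.polyfit(*np.array(mid).T,1))
    for o in ('flux_jar','felt_block'):
        for r in manip.regions_of(n,o)[:1]: print(o,np.nanmedian(w[r['mask']],0).round(3))
a=cv2.imread('pics/top_6.png')[110:280,180:320];b=cv2.imread('pics/side_6.png')[180:310,195:320]
cv2.imwrite('pics/m6.png',np.hstack([cv2.resize(a,(395,480)),cv2.resize(b,(400,480))]))
E
```

```text
clock: 10.75
eef_pos: [0.534, 0.3198, 0.2396]
orientation: [-0.001, 0.095, 0.996, -0.001]
wrist_force: [0.7, -1.8, -0.1]
grip_width: 0.004
TCP comp [-0.1312  0.3315] z 0.2396 F [ 0.7 -1.8 -0.1] t 10.75
tool shift [-0.1304 -0.3318  0.0249] turn [-0.0012 -0.001   0.0024]
top 389 [[-0.0747, -0.0159], [-0.0529, -0.0012], [-0.0306, 0.0135]]
knob z 0.14224380280549997
[ 0.00019813 -0.00115656]
flux_jar [ 0.462 -0.233  0.011]
felt_block [ 0.617 -0.236  0.039]
side 222 [[-0.0753, -0.0143], [-0.0536, 0.0021], [-0.0305, 0.0161]]
knob z 0.14055139766510027
felt_block [ 0.615 -0.221  0.037]
```

View pics/m6.png

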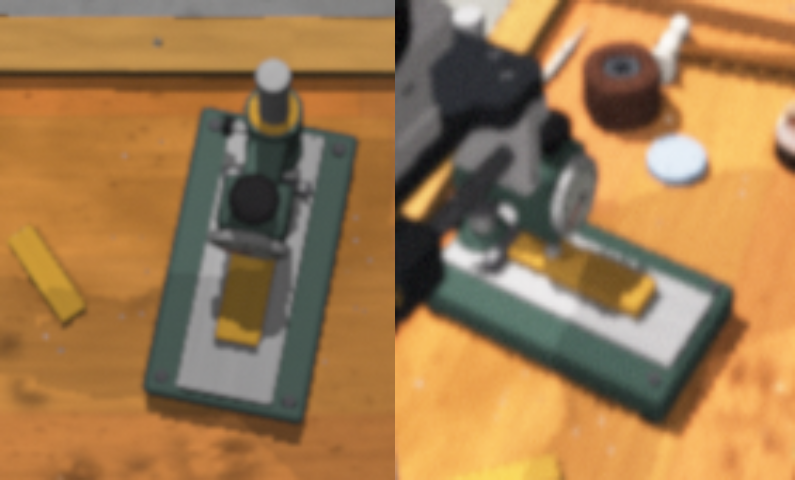

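The head is down and the knob top is at 0.142 m. The bar's front end is at x = -75 mm, it lies square, and the foot is on it. The arm is clear, so I'm handing in.

```bash
python3 -c "
from rig import manip
print(manip.sign_off())"
```

```text
the job is handed in; nothing more can be done
None
```

The brass bar is against the back stop, and the gauge head is down on its stop collar with the foot on the bar. I handed the job in at about 11 s of the 40 s allowed; no verdict was reported.

- **Bar:** I pushed the larger bar straight back about 44 mm with the shut fingers until about 10 N showed it had met the stop. With the head still raised, the pictures put its front end at x ≈ -75 mm, which places its centre at about -22.5 mm. It lay 1.2 mm off the middle line and under 0.5° from square, and these figures held after pressing.
- **Head:** I pressed the knob down until the wrist force reached 30 N at a height of 0.142 m, then lifted straight off and moved clear. Depth put the knob top at 0.142 m from the top camera and 0.1406 m from the side camera. Both match the collar height within calibration.
- **Reading:** I did not read the needle. That the foot reads 10 mm is inferred from the head standing on its collar with the foot on the bar in the side picture.
- **Bystanders:** The flux jar and felt block stayed within about 2 mm of where they started. The side camera did not find the jar in the last check, so that figure comes from the top camera only.

The first move command was refused because rows need all seven values, and nothing moved on that attempt.

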